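# Turn the draining plate over against the back-rest

### The job

The grey plate in the draining stand lies ribbed side up; turn it over in its stand so that the smooth side is up. It is too wide to grasp, so lever its free front edge up until the plate stands leaning against the back-rest, then draw its lower edge out to the front and let the plate down under control, without letting it slam. Leave it lying flat, fully seated on both ledges between the front stops and the back-rest, and do not disturb the things around it.

Things in the scene. Friction and masses are not known exactly. Their poses are not given: they have to be found in the camera images.
- stand: fixed steel draining stand, 150 mm long (x), 152 mm wide (y), 175 mm high; origin on the bench under its middle, x points level from the open front to the back-rest. The plate rests on two white ledges (y = 55 to 69 mm either side, tops at z = 45 mm) inside two side rails (inner faces y = +-69 mm, tops z = 59 mm). Floor of the drip pan between them at z = 7 mm
- front_gap (a point): middle of the stand's front opening, on the line of the two front stops' inner faces, at ledge height (stand x = -66.5, z = 45 mm). The stops stand only on the ledges' front ends and rise 12 mm above them; between the ledges (110 mm) the front is open down to the pan, so fingers can reach under the plate's front edge
- rest_base (a point): foot of the back-rest's face at ledge height, mid width (stand x = 60.5, z = 45 mm). From here the 5 mm sheet slopes back 0.21 rad (12 degrees) from vertical and is 134 mm long up the slope. A window 90 mm wide (y = +-45 mm) is open from its foot to 84 mm up the slope, with free room behind it
- plate: loose stiff grey plastic plate, 120 (x) by 130 (y) by 8 mm, 0.2 to 0.4 kg; origin in its very middle, 49 mm above the bench when seated, either side up. +z face: six ribs 3 mm high along x that fit between the ledges; -z face smooth. Starts ribs up, its x along the stand's x. Play in the stand: 4 mm each side, 7 mm front to back. It slides easily on the stand (friction about 0.3)
- slot (a point): centre of the plate's hand slot, a through opening 38 mm (plate x) by 70 mm (plate y) whose centre is 24 mm from the plate's middle towards plate +x, at mid thickness. The bar between slot and edge is 17 mm wide. At the start the slot is at the back-rest end
- slot_edge (a point): middle of the plate's edge next to the slot (plate x = +60 mm), at mid thickness; at the start it lies by the foot of the back-rest, and the plate stands on it when levered up; at the end it lies at the front
- far_edge (a point): middle of the other edge (plate x = -60 mm), at mid thickness: the free edge at the open front at the start, the one to lever up
- beaker: clear beaker, 74 mm wide, 94 mm high, a bystander; origin under its middle
- yellow_bottle: small bottle with a yellow cap, 44 mm wide, 107 mm high, a bystander; origin under its middle
- carton: small white and blue carton, 45 x 67 x 52 mm, a bystander; origin under its middle
- petri_a: petri dish, 88 mm wide, 14 mm high, a bystander; origin under its middle
Mind the look-alikes: they are no part of the job. Leave any orange or purple look-alike of the plate alone.

How it is judged:
By the outcome, as a careful person would: the job done as asked, in the order asked, and still so for the second after the job is handed in, with the robot touching nothing.
It also fails if it takes over 64 s, if anything falls off the work surface, if the arm or the gripper's body presses on something with over 40 N, if the wrist force passes 120 N, or if a joint passes its speed limit or range.

### The arm

A 6-joint arm with a two-finger parallel gripper is mounted at the origin on the work surface; the furniture and walls round the work are solid. World frame = base frame: x ahead of the robot, y to its left, z up, the work surface at z = 0. Lengths are in m, angles in rad, forces in N, time in s.
With the tool pointing down it reaches from about 0.35 to 0.725 m from the base axis. Payload 4.3 kg.
Tool frame: the origin (TCP) lies between the finger pads; the fingertips stand robot.tips_ahead ahead of it and the grasp point (between the pads) is the TCP (robot.tips_ahead is the distance from the TCP to the fingertips, in m); z points along the fingers, y is the line along which they close (so a half turn about z gives the same grasp; the last joint's range is limited). The gripper opens to 85 mm and grips with 20 to 120 N. Pads are 22 mm wide; open, the fingers measure 114 mm over their backs; the gripper's body (76 mm by 85 mm) begins 54 mm behind the grasp point. The pads swing forward as they close: fully open they stand 13 mm farther back than shut.
Start: joints at [-1.263, 0.377, 0.081, 1.274, 0, 1.46], TCP at [0.233, -0.526, 0.25] pointing down, gripper open.
Joint ranges: [-2.72, 2.72], [-0.84, 1.66], [-1.02, 1.22], [-1.77, 2.12], [-1.37, 1.28], [-3.14, 3.14]. Speed limits (rad/s): [2.57, 2.57, 3.14, 3.14, 3.14, 3.14].

### API

Orientations are given as a rotation vector (axis times angle).
In Python, from bench import telemetry, optics, robot gives the robot as it stands.
- The arm moves only by the shell command python3 -m inch 'ROWS' [FORCE]. ROWS is text: rows parted by semicolons, each of 7 numbers parted by spaces: the finger opening in cm, from 0 to 8.54, then the shift along the tool's x, y, z in cm, then the turn, a rotation vector about the tool's x, y, z in degrees. A call has 1 to 8 rows; each row shifts and turns the commanded pose from where the row before left it, along the tool's axes as they then stand; what a row does not reach is not made up. A row lasts 1/8 s, in which the tool goes at most 62.5 mm and 10.7 degrees, less where a joint would pass 70% of its speed; a pose out of reach is approached as far as the arm can. A call is refused whole if a number of a shift passes 6.25 or a number of a turn 10.7, either way. A call with a gripper value outside its range is refused whole. The fingers move at their own pace and stop on an object; FORCE is the grip in N (left out, the last holds). Time passes only in rows, so rows that do not move let the fingers close. It gives the time, the measured TCP pose, the force, the opening and the grip force at its end, in the units of the state.
- telemetry.sense(): the state, without advancing time (a new reading comes with each control period).
- optics.capture(name): name is "side" or "top"; returns a dict with "frame" (400x640x3 uint8, red, green, blue), "depth" (400x640 float32, m along the optical axis (not along the pixel's ray), 0 where there is no reading), "fx", "fy", "cx", "cy" (pixels), "k1" (the pictures are not rectified: a ray, as slopes to the right and down, at radius r is drawn at 1 + k1 r^2 times it, then the intrinsics apply), "rvec" (rotation vector, rad) and "tvec" (3), from world to camera coordinates, as OpenCV has them. Camera axes: x right, y down, z forward; pixel columns grow to the right and rows downward; lengths in m; the calibration is good to about 2 mm. A picture is of the moment at which its call begins.
- robot.close_job(): hands the job in; it is judged then, once.
The state is a dict: "clock": time; "joint_positions": joint angles; "qvel": joint speeds; "tau": joint torques, N m; "tcp_pos": TCP position; "tool_rot": TCP orientation; "force": force on the tool from outside, world axes, zero at the start; "ft_torque": the same for the moment, N m; "grip_width": opening from 0.0 (shut) to 1.0 (fully open); "grasp_force": force on a finger pad.
Only numpy, scipy, OpenCV 4.12 (cv2) and the standard library are available. Lean on these libraries where they do the work, as an engineer would, in place of code of your own. Each camera call takes 0.05 s, during which the arm holds its last target. There are 200 camera calls.

## Working session

There is one attempt and no reset: what is moved stays moved. The work goes in short steps, Python scripts to look and compute and a shell command to move; the robot and the scene stay as the last step left them, time stands still between calls to the robot, and variables do not carry over. Pictures are saved under pics/ and viewed, at most 10 in all, crops included, and the job is handed in when it is done.

```bash
ls; mkdir -p pics
python3 - <<'E'
from bench import telemetry, optics, robot
import cv2,numpy as np
s=telemetry.sense();print(s, robot.tips_ahead)
for n in("side","top"):
    c=optics.capture(n);np.savez('cap_'+n,**c)
    cv2.imwrite(f'pics/{n}0.png',c['frame'][:,:,::-1]);print(n,c['fx'],c['k1'],c['rvec'],c['tvec'])
E
```

```text
pics
{'clock': 0.0, 'joint_positions': array([-1.26328828e+00,  3.78073331e-01,  7.96267081e-02,  1.27439887e+00,
       -1.40106653e-05,  1.46052676e+00]), 'qvel': array([-0.00089206,  0.00109269, -0.000104  , -0.00026157,  0.00028045,
       -0.00057969]), 'tau': array([-1.55292699e-03, -4.63605845e+01,  2.69873732e+01,  2.10236345e-02,
        1.05816691e-04, -2.24352036e-06]), 'tcp_pos': array([ 0.23312451, -0.52494562,  0.24935529]), 'tool_rot': array([-3.07130700e+00, -6.51058879e-01,  3.38605071e-04]), 'force': array([-0.12263544,  0.00316858, -0.98729344]), 'ft_torque': array([ 0.0426383 , -0.00013153, -0.00726363]), 'grasp_force': 0.0, 'grip_width': 1.0016477962107742} 0.019
side 365.7578863367525 -0.007486073471515717 [ 0.18297533  2.79298744 -1.29800064] [ 0.60288797 -0.02341787  1.14786365]
top 446.5475415585433 -0.08556875188747645 [ 2.17303882 -2.14761373  0.13038901] [0.00557175 0.61729214 1.15824778]
```

View pics/side0.png

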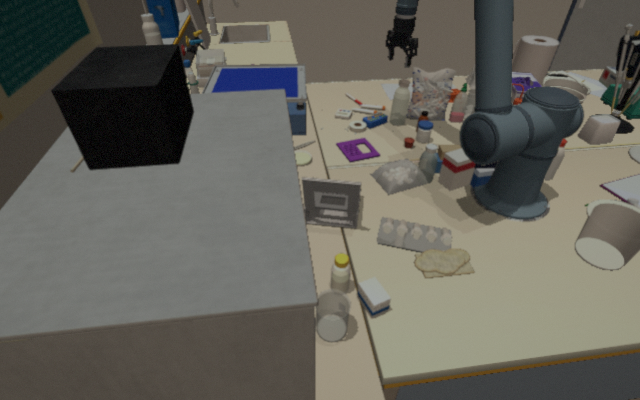

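View pics/top0.png

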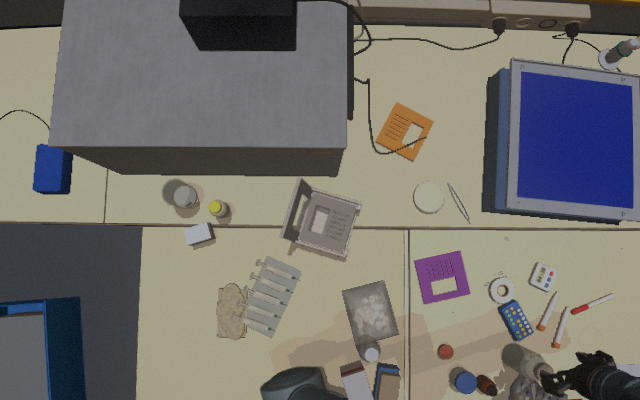

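Top: stand with grey plate around (325,218), back-rest on its left (295,205), slot near (318,220). Purple and orange look-alikes stay clear. Zooming in and measuring.

```bash
cat > h.py <<'E'
import numpy as np,cv2
from scipy.spatial.transform import Rotation as R
def world(c,u,v,z=None):
    """pixel -> world; z plane if given, else depth"""
    u=np.atleast_1d(u).astype(float);v=np.atleast_1d(v).astype(float)
    a=(u-c['cx'])/c['fx'];b=(v-c['cy'])/c['fy'];x,y=a.copy(),b.copy()
    for _ in range(10):
        f=1+c['k1']*(x*x+y*y);x,y=a/f,b/f
    M=R.from_rotvec(c['rvec']).as_matrix();o=-M.T@c['tvec']
    d=np.stack([x,y,np.ones_like(x)],1)@M
    s=c['depth'][v.round().astype(int),u.round().astype(int)] if z is None else (z-o[2])/d[:,2]
    return o+d*np.asarray(s)[:,None]
def pix(c,P):
    M=R.from_rotvec(c['rvec']).as_matrix();p=np.atleast_2d(P)@M.T+c['tvec'];x=p[:,0]/p[:,2];y=p[:,1]/p[:,2]
    f=1+c['k1']*(x*x+y*y);return np.stack([x*f*c['fx']+c['cx'],y*f*c['fy']+c['cy']],1)
def crop(c,x0,y0,w,h,k,f):
    cv2.imwrite(f,cv2.resize(np.ascontiguousarray(c['frame'][y0:y0+h,x0:x0+w,::-1]),None,fx=k,fy=k,interpolation=cv2.INTER_CUBIC))
E
python3 - <<'E'
import numpy as np
from h import *
t=dict(np.load('cap_top.npz'));s=dict(np.load('cap_side.npz'))
crop(t,265,165,120,100,6,'pics/topc.png')
vv,uu=np.mgrid[165:270,265:385];P=world(t,uu.ravel(),vv.ravel())
ok=t['depth'][vv.ravel(),uu.ravel()]>0
print(np.histogram(P[ok,2],bins=np.arange(-.01,.2,.01)))
m=ok&(P[:,2]>.046)&(P[:,2]<.060)
xy=P[m,:2].astype(np.float32);print(cv2.minAreaRect(xy*1000), P[m].mean(0))
m=ok&(P[:,2]>.16);print(P[m].mean(0),cv2.minAreaRect((P[m,:2]*1000).astype(np.float32)))
E
```

```text
(array([4198, 3948,  214,   43,   50,  400, 2063,  176,   87,   70,   77,
         78,   90,   87,  116,  131,  140,  141,  274,    0]), array([-0.01,  0.  ,  0.01,  0.02,  0.03,  0.04,  0.05,  0.06,  0.07,
        0.08,  0.09,  0.1 ,  0.11,  0.12,  0.13,  0.14,  0.15,  0.16,
        0.17,  0.18,  0.19]))
((562.2996215820312, 25.825660705566406), (253.94906616210938, 250.3494415283203), 1.4431228637695312) [ 0.55864742 -0.0117276   0.05350167]
[0.60272777 0.0717633  0.17141472] ((599.5791015625, 51.03553771972656), (174.2391815185547, 177.20042419433594), 0.28807851672172546)
```

View pics/topc.png

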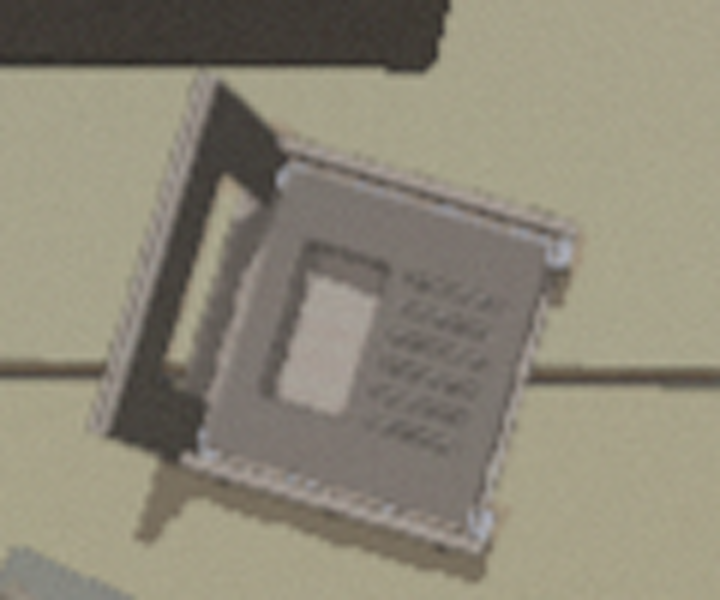

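Run:
```python
import numpy as np
from h import *
from scipy.optimize import least_squares
t=dict(np.load('cap_top.npz'));s=dict(np.load('cap_side.npz'))
c=lambda a:np.array(a)/6+[264.6,164.6]
# rest top face corners, plate corners top face z=53 
M=np.array([[88.4,-76,176],[88.4,76,176],[-75,-76,59],[-75,76,59]])/1000
U=c([[218,85],[107,435],[578,222],[482,552]])
def f(p,M=M):
    Q=M.copy();co,si=np.cos(p[2]),np.sin(p[2]);Q[:,0]=p[0]+co*M[:,0]-si*M[:,1];Q[:,1]=p[1]+si*M[:,0]+co*M[:,1];return Q
r=least_squares(lambda p:(pix(t,f(p))-U).ravel(),[.56,0,1.4]);print(r.x,np.degrees(r.x[2]),r.fun.round(1))
# plate slot centre and corners
A=c([[290,168],[548,247],[474,522],[207,450]]);W=world(t,A[:,0],A[:,1],.053)
inv=lambda W:np.c_[(W[:,:2]-r.x[:2])@np.array([[np.cos(r.x[2]),-np.sin(r.x[2])],[np.sin(r.x[2]),np.cos(r.x[2])]]),W[:,2]]
print((inv(W)*1000).round(1))
# verify with depth cloud: plate top & rail/rest in stand frame
vv,uu=np.mgrid[165:270,265:385];P=world(t,uu.ravel(),vv.ravel());ok=t['depth'][vv.ravel(),uu.ravel()]>0
L=inv(P[ok])*1000
m=(abs(L[:,0])<50)&(abs(L[:,1])<60);print(np.percentile(L[m,2],[5,50,95]))
for z in(80,120,160):
    m=(abs(L[:,2]-z)<6)&(L[:,0]>40)&(L[:,0]<120);print(z,np.percentile(L[m,0],[5,50,95]),np.percentile(L[m,1],[2,98]))
# side overlay check
S=M.copy();print(pix(s,f(r.x,S)).round(1))
# surroundings within 250mm
vv,uu=np.mgrid[0:400,0:640];P=world(t,uu.ravel(),vv.ravel());ok=t['depth'][vv.ravel(),uu.ravel()]>0;L=inv(P[ok])*1000;Pw=P[ok]
g=np.full((24,24),-1)
for i in range(24):
  for j in range(24):
    m=(L[:,0]>=-480+i*30)&(L[:,0]<-450+i*30)&(L[:,1]>=-360+j*30)&(L[:,1]<-330+j*30)
    if m.any():g[i,j]=L[m,2].max()
print('rows sx -480..+240 step30, cols sy -360..360');print(g)
```

```text
[ 0.55854551 -0.0094291   1.29668264] 74.29444240146613 [-0.6 -2.1 -0.7  1.1  0.6  0.   0.7  0.9]
[[ 54.7 -63.7  53. ]
 [-64.  -62.1  53. ]
 [-66.   62.7  53. ]
 [ 54.3  65.4  53. ]]
[ 5.16274654 52.36414464 57.01922087]
80 [ 47.19824895  68.31547101 102.47100641] [-120.26827583   75.45212503]
120 [ 48.81580723  76.61898557 105.3499143 ] [-119.96815272   70.25721834]
160 [ 54.38114406  84.99784414 109.84384034] [-119.26881737   69.02786175]
[[301.4 176.3]
 [361.6 181.4]
 [311.7 176.2]
 [361.2 180.4]]
rows sx -480..+240 step30, cols sy -360..360
[[159 159 159 158 159 157 162   3   9   6   6   4  17  25   7   6   5   6
    6   6  74  75  74   6]
 [159 159 158 158 159 159 163 158   4   4   5   5   5   6  11   5   7   5
    7   4  62  76  75   4]
 [158 157 160 163 161 164 164 159   4   4   5   5  13  12  12  12   5   5
    4  34  33   4   5   6]
 [162 162 165 162 103  55   5  12   9   6   6  12  13  15  11  14   5   8
    6  34  33   4   4   3]
 [ 32   4   5   5   6   4  10  11   5   4   5  13  16  16   9  13  11   6
    6   5   4   5   4   5]
 [  6   4   4   4   5   9  10   5   6   3   
[... 1175 characters left out ...]
72 373 372 373 372 373 373 372  62  58  58  58  60  63   7  16  41
   34  34  29  27  19  15]
 [373 373 372 373 373 372 375 372 372 178 179 178 179 178 176   5  17  59
   56  55  53  52  47  14]
 [372 372 372 372 373 373 373 374 373 177 178 178 179 179 178   6  70  75
   76  66  63  61  61   4]
 [372 373 373 372 372 372 372 372 373 369   5   7   6   5   5   6  86  87
   83  87  80  74  75  34]
 [473 513 512 373 374 373 373 373 373 372   3   4   7   5   6   5   7   5
    5  77  84  83  80  35]
 [ -1 512 512 372 373 373 373 374 372 372   5   5   6   5   5   4   6   6
    8  30  35  36  36  33]
 [ -1 512 513 511 372 373 372 373 372 372 365   5   4   5   6   6   6   7
    5  22  24  27  26   4]]
```

```bash
cat > go.py <<'E'
import sys,numpy as np
from scipy.spatial.transform import Rotation as R
from bench import telemetry
O=np.array([.5585,-.0094,0]);YAW=1.2967
RS=R.from_euler('z',YAW).as_matrix()
def Rt(b):  # tool z dips b deg below stand +x; tool x=stand y
    b=np.radians(b);z=np.array([np.cos(b),0,-np.sin(b)]);x=np.array([0,1.,0]);return RS@np.stack([x,np.cross(z,x),z],1)
def cur():
    s=telemetry.sense();M=R.from_rotvec(s['tool_rot']).as_matrix();p=RS.T@(s['tcp_pos']-O)*1000
    z=RS.T@M[:,2];x=RS.T@M[:,0]
    tip=p+19*z
    print('t%.2f tcp'%s['clock'],p.round(1),'tip',tip.round(1),'beta %.1f lat %.1f roll %.1f'%(np.degrees(np.arctan2(-z[2],z[0])),np.degrees(np.arcsin(z[1])),np.degrees(np.arcsin(x[2]))),'F',(RS.T@s['force']).round(1),'w%.2f g%.1f'%(s['grip_width'],s['grasp_force']),'q',s['joint_positions'].round(2))
    return p,M
def row(p,M,g,b,n):
    G=Rt(b);w=R.from_matrix(M.T@G).as_rotvec()/n
    A=sum((R.from_rotvec(w).as_matrix()**1 if 0 else R.from_rotvec(w*k).as_matrix()) for k in range(n))
    t=np.linalg.solve(A,M.T@RS@(np.array(g)-p))/10
    print(n,'x',t.round(2),np.degrees(w).round(1));return np.array(g,float),G
if __name__=='__main__':
    # args: waypoints as sx,sy,sz,beta,n for TCP (mm); tip targets with prefix t
    p,M=cur()
    for a in sys.argv[1:]:
        tip=a[0]=='t';v=[float(q) for q in a.lstrip('t').split(',')];g=np.array(v[:3])
        if tip:g-=19*(RS.T@Rt(v[3]))[:,2]
        p,M=row(p,M,g,v[3],int(v[4]))
E
python3 go.py -- 2>/dev/null | head -1; python3 go.py ' -160,0,250,90,16' -160,0,180,50,8
```

```text
t0.10 tcp [-584.4  173.6  249.4] tip [-584.4  173.7  230.4] beta 89.9 lat 0.1 roll 0.0 F [-0.3  0.2  0.7] w1.00 g0.0 q [-1.26  0.38  0.08  1.27 -0.    1.46]
t0.10 tcp [-584.4  173.6  249.4] tip [-584.4  173.7  230.4] beta 89.9 lat 0.1 roll 0.0 F [-0.3  0.2  0.7] w1.00 g0.0 q [-1.26  0.38  0.08  1.27 -0.    1.46]
16 x [ 2.95  2.28 -0.  ] [-0.  -0.  -8.8]
8 x [-0.   -0.27  0.85] [-5.  0. -0.]
```

```bash
python3 -m inch '0 0 0 0 0 0 -10;0 0 0 0 0 0 -10;0 0 0 0 0 0 -10;0 0 0 0 0 0 -10;0 0 0 0 0 0 -10;0 0 0 0 0 0 -10;0 0 0 0 0 0 -10;0 0 0 0 0 0 -10' 40
python3 -m inch '0 0 0 0 0 0 -10;0 0 0 0 0 0 -10;0 0 0 0 0 0 -10;0 0 0 0 0 0 -10;0 0 0 0 0 0 -10;0 0 0 0 0 0 -10.4'
python3 -m inch '0 -1.74 4.24 0 0 0 0;0 -1.74 4.24 0 0 0 0;0 -1.74 4.24 0 0 0 0;0 -1.74 4.24 0 0 0 0;0 -1.74 4.24 0 0 0 0;0 -1.74 4.24 0 0 0 0;0 -1.74 4.24 0 0 0 0;0 -1.74 4.24 0 0 0 0'
python3 -m inch '0 -1.74 4.24 0 0 0 0;0 -1.74 4.24 0 0 0 0;0 0 0 0 0 0 0'
python3 go.py -- -170,0,180,40,8
```

```text
clock: 1.1
tcp_pos: [0.2332, -0.5252, 0.2497]
tool_rot: [-1.928, -2.479, -0.001]
force: [0.2, 1.1, 0.1]
grip_width: -0.001
grasp_force: 0.0
clock: 1.85
tcp_pos: [0.2332, -0.5252, 0.2497]
tool_rot: [-0.419, -3.113, -0.002]
force: [-0.2, -0.6, -0.2]
grip_width: -0.002
grasp_force: 0.0
clock: 2.85
tcp_pos: [0.4594, -0.2351, 0.2499]
tool_rot: [-0.428, -3.112, -0.0]
force: [0.0, 0.3, 0.2]
grip_width: -0.002
grasp_force: 0.0
clock: 3.22
tcp_pos: [0.5164, -0.1619, 0.2497]
tool_rot: [-0.421, -3.113, -0.001]
force: [0.2, -0.2, 0.1]
grip_width: 0.001
grasp_force: 0.0
t3.23 tcp [-158.2   -0.7  249.7] tip [-158.2   -0.7  230.7] beta 90.0 lat 0.0 roll 0.0 F [-0.2 -0.2  0.1] w0.00 g0.0 q [-0.42  0.31 -0.02  1.24  0.   -0.15]Traceback (most recent call last):
  File "go.py", line 23, in <module>
    tip=a[0]=='t';v=[float(q) for q in a.lstrip('t').split(',')];g=np.array(v[:3])
                     ~~~~~^^^
ValueError: could not convert string to float: '--'
```

```bash
python3 -m inch '0 0 0 0 -6.3 0 0;0 0 0 0 -6.3 0 0;0 0 0 0 -6.3 0 0;0 0 0 0 -6.3 0 0;0 0 0 0 -6.3 0 0;0 0 0 0 -6.3 0 0;0 0 0 0 -6.3 0 0;0 0 0 0 -6.3 0 0'
python3 go.py -160,0,120,40,6
```

```text
clock: 4.22
tcp_pos: [0.5147, -0.1654, 0.2503]
tool_rot: [0.375, 2.713, 1.281]
force: [-0.3, 0.7, -0.3]
grip_width: -0.001
grasp_force: 0.0
t4.22 tcp [-1.621e+02 -1.000e-01  2.503e+02] tip [-1.474e+02 -1.000e-01  2.383e+02] beta 39.4 lat -0.1 roll -0.0 F [ 0.6  0.5 -0.3] w-0.00 g0.0 q [-0.81  0.62  0.14  1.64  0.73 -0.75]
6 x [ 0.   -1.65  1.41] [ 0.1  0.  -0. ]
```

```bash
python3 go.py t-110,0,70,40,5 t-110,0,57,40,1 t-66,0,20,40,5
```

```text
t4.22 tcp [-1.621e+02 -1.000e-01  2.503e+02] tip [-1.474e+02 -1.000e-01  2.383e+02] beta 39.4 lat -0.1 roll -0.0 F [ 0.6  0.5 -0.3] w-0.00 g0.0 q [-0.81  0.62  0.14  1.64  0.73 -0.75]
5 x [ 0.   -2.11  2.72] [ 0.1  0.  -0. ]
1 x [ 0.   -1.    0.84] [0. 0. 0.]
5 x [ 0.   -0.    1.15] [0. 0. 0.]
```

```bash
python3 -m inch '0 0 -2.11 2.72 0.1 0 0;0 0 -2.11 2.72 0.1 0 0;0 0 -2.11 2.72 0.1 0 0;0 0 -2.11 2.72 0.1 0 0;0 0 -2.11 2.72 0.1 0 0;0 0 -1 0.84 0 0 0;0 0 0 0 0 0 0;0 0 0 0 0 0 0'
python3 go.py t-66,0,20,40,5
python3 - <<'E'
from bench import optics
from h import *
c=optics.capture('top');crop(c,265,150,130,110,6,'pics/t1.png')
E
```

```text
clock: 5.22
tcp_pos: [0.5258, -0.1297, 0.0702]
tool_rot: [0.374, 2.722, 1.265]
force: [-0.2, -0.4, 0.6]
grip_width: -0.001
grasp_force: 0.0
t5.22 tcp [-124.7   -1.1   70.2] tip [-110.2   -1.1   57.9] beta 40.1 lat -0.1 roll -0.1 F [-0.4  0.1  0.6] w-0.00 g0.0 q [-0.75  0.74 -0.12  1.2   0.75 -0.67]
5 x [ 0.02 -0.01  1.16] [-0.  0.  0.]
```

View pics/t1.png

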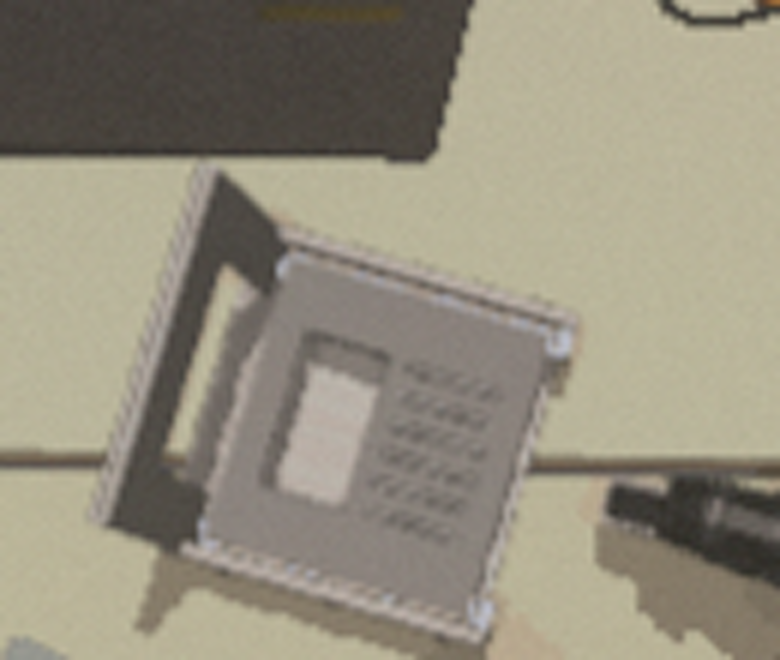

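The tip (610,500 in the crop) is in line with the plate's middle. Going in under the edge.

```bash
python3 -m inch '0 0 0 1.16 0 0 0;0 0 0 1.16 0 0 0;0 0 0 1.16 0 0 0;0 0 0 1.16 0 0 0;0 0 0 1.16 0 0 0;0 0 0 0 0 0 0'
python3 go.py t-66,0,50,40,6 t-29,0,104,40,8 t-2,0,128,45,5 t33,0,142,50,5 t66,0,142,55,5
```

```text
clock: 6.02
tcp_pos: [0.5368, -0.0848, 0.0311]
tool_rot: [0.374, 2.724, 1.269]
force: [0.6, 0.2, 0.5]
grip_width: -0.001
grasp_force: 0.0
t6.03 tcp [-78.4   0.5  31.1] tip [-63.9   0.6  18.9] beta 40.1 lat 0.1 roll 0.1 F [ 0.3 -0.6  0.5] w-0.00 g0.0 q [-0.67  0.76 -0.22  1.03  0.78 -0.58]
6 x [-0.01  0.37 -0.36] [-0. -0.  0.]
8 x [ 0.    0.81 -0.08] [0. 0. 0.]
5 x [0.   0.75 0.08] [ 1. -0.  0.]
5 x [-0.    0.74  0.27] [ 1.  0. -0.]
5 x [0.   0.55 0.41] [ 1. -0.  0.]
```

```bash
python3 -m inch '0 0 0.37 -0.36 0 0 0;0 0 0.37 -0.36 0 0 0;0 0 0.37 -0.36 0 0 0;0 0 0.37 -0.36 0 0 0;0 0 0.37 -0.36 0 0 0;0 0 0.37 -0.36 0 0 0;0 0 0 0 0 0 0'
python3 go.py t-60,0,62,40,3
python3 - <<'E'
from bench import optics
from h import *
a=optics.capture('side');b=optics.capture('top')
crop(a,285,150,90,90,4,'pics/a.png');crop(b,265,160,110,90,4,'pics/b.png')
i=cv2.imread('pics/a.png');j=cv2.imread('pics/b.png');cv2.imwrite('pics/m1.png',np.hstack([i,j]))
E
```

```text
clock: 6.9
tcp_pos: [0.537, -0.0883, 0.0632]
tool_rot: [0.374, 2.722, 1.266]
force: [0.8, 0.6, 0.1]
grip_width: 0.0
grasp_force: 0.0
t6.90 tcp [-81.8  -0.6  63.2] tip [-67.2  -0.6  51. ] beta 40.1 lat -0.0 roll -0.1 F [ 0.8 -0.6  0.1] w0.00 g0.0 q [-0.68  0.72 -0.19  1.1   0.78 -0.59]
3 x [ 0.02  0.43 -0.05] [-0.  0.  0.]
```

View pics/m1.png

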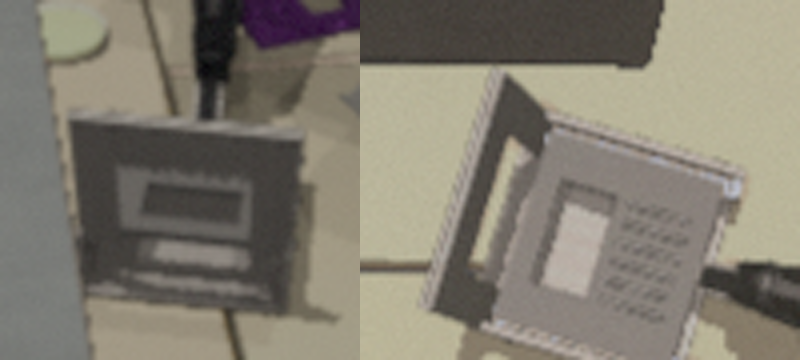

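Tip came up just in front of the edge with no load; the plate didn't lift. Back off, flatten the tool and reach further under.

```bash
python3 go.py t-95,0,51,40,3 t-98,0,42,28,3 t-98,0,30,28,2 t-48,0,18,28,6
```

```text
t7.00 tcp [-81.7  -0.3  62.8] tip [-67.1  -0.3  50.5] beta 40.1 lat 0.0 roll -0.0 F [-0.5 -0.5  0.1] w-0.00 g0.0 q [-0.68  0.72 -0.2   1.1   0.78 -0.59]
3 x [ 0.01 -0.59 -0.72] [-0. -0.  0.]
3 x [ 0.   -0.43  0.1 ] [-4. -0. -0.]
2 x [ 0.   -0.53  0.28] [0. 0. 0.]
6 x [0.   0.21 0.83] [0. 0. 0.]
```

```bash
python3 -m inch '0 0 -0.59 -0.72 0 0 0;0 0 -0.59 -0.72 0 0 0;0 0 -0.59 -0.72 0 0 0;0 0 -0.43 0.1 -4 0 0;0 0 -0.43 0.1 -4 0 0;0 0 -0.43 0.1 -4 0 0;0 0 -0.53 0.28 0 0 0;0 0 -0.53 0.28 0 0 0'
python3 -m inch '0 0 0.21 0.83 0 0 0;0 0 0.21 0.83 0 0 0;0 0 0.21 0.83 0 0 0;0 0 0.21 0.83 0 0 0;0 0 0.21 0.83 0 0 0;0 0 0.21 0.83 0 0 0;0 0 0 0 0 0 0'
python3 go.py t-48,0,50,28,6
```

```text
clock: 8.0
tcp_pos: [0.5279, -0.1204, 0.0385]
tool_rot: [0.351, 2.557, 1.531]
force: [-0.4, 0.4, -1.0]
grip_width: 0.0
grasp_force: 0.0
clock: 8.88
tcp_pos: [0.541, -0.0712, 0.0264]
tool_rot: [0.351, 2.557, 1.534]
force: [0.0, -0.3, -1.0]
grip_width: 0.003
grasp_force: 0.0
t8.88 tcp [-64.2   0.1  26.4] tip [-47.5   0.1  17.5] beta 28.1 lat 0.1 roll 0.0 F [-0.2 -0.1 -1. ] w0.00 g0.0 q [-0.71  0.91 -0.13  1.2   0.93 -0.78]
6 x [-0.    0.47 -0.26] [-0. -0.  0.]
```

```bash
for i in 1; do python3 -m inch '0 0 0.47 -0.26 0 0 0;0 0 0.47 -0.26 0 0 0;0 0 0.47 -0.26 0 0 0' >/dev/null; python3 go.py; python3 -m inch '0 0 0.47 -0.26 0 0 0;0 0 0.47 -0.26 0 0 0;0 0 0.47 -0.26 0 0 0;0 0 0 0 0 0 0'>/dev/null; python3 go.py; done
python3 - <<'E'
from bench import optics
from h import *
a=optics.capture('side');b=optics.capture('top');np.savez('cb',**b)
P=world(b,*np.mgrid[290:370,185:255].reshape(2,-1));import go
L=(P-go.O)@go.RS*1000
m=(abs(L[:,1])>42)&(abs(L[:,1])<54)&(L[:,2]>40)
for x in range(-65,60,20):
    k=m&(abs(L[:,0]-x)<10);print(x,np.median(L[k,2]).round(1))
E
```

```text
t9.25 tcp [-65.6  -0.5  43. ] tip [-48.9  -0.5  34.1] beta 28.1 lat 0.0 roll -0.0 F [-0.   0.1 -0.5] w0.00 g0.6 q [-0.71  0.89 -0.12  1.23  0.93 -0.78]
t9.75 tcp [-65.6  -0.5  59.2] tip [-48.8  -0.5  50.2] beta 28.1 lat 0.0 roll -0.0 F [ 0.1  0.3 -1.4] w-0.00 g0.6 q [-0.71  0.86 -0.12  1.26  0.93 -0.78]
-65 77.5
-45 76.0
-25 72.1
-5 67.1
15 62.3
35 58.5
55 54.5
```

Plate is levered ~12°. Continue along the arc.

```bash
python3 go.py t-35,0,87,30,5 t-19,0,109,35,4 t1.5,0,126,40,4 t25,0,137,45,4 t44,0,141,50,4 t66,0,139,50,5
```

```text
t9.85 tcp [-65.5  -0.3  58.7] tip [-48.8  -0.3  49.8] beta 28.1 lat 0.0 roll -0.0 F [-0.2 -1.5 -1.1] w-0.00 g0.6 q [-0.71  0.86 -0.12  1.26  0.93 -0.78]
5 x [ 0.01  0.8  -0.12] [ 0.4 -0.   0. ]
4 x [-0.    0.72  0.05] [1.3 0.  0. ]
4 x [0.   0.69 0.16] [ 1.3  0.  -0. ]
4 x [0.   0.64 0.25] [ 1.2 -0.   0. ]
4 x [-0.    0.46  0.25] [ 1.3  0.  -0. ]
5 x [0.   0.31 0.31] [0. 0. 0.]
```

```bash
python3 -m inch '0 0 0.8 -0.12 0.4 0 0;0 0 0.8 -0.12 0.4 0 0;0 0 0.8 -0.12 0.4 0 0;0 0 0.8 -0.12 0.4 0 0;0 0 0.8 -0.12 0.4 0 0' >/dev/null;python3 go.py
python3 -m inch '0 0 0.72 0.05 1.3 0 0;0 0 0.72 0.05 1.3 0 0;0 0 0.72 0.05 1.3 0 0;0 0 0.72 0.05 1.3 0 0;0 0 0.69 0.16 1.3 0 0;0 0 0.69 0.16 1.3 0 0;0 0 0.69 0.16 1.3 0 0;0 0 0.69 0.16 1.3 0 0'>/dev/null;python3 go.py
python3 - <<'E'
from bench import optics
from h import *
a=optics.capture('side');b=optics.capture('top')
crop(a,285,140,90,90,4,'pics/a.png');crop(b,265,160,110,90,4,'pics/b.png')
i=cv2.imread('pics/a.png');j=cv2.imread('pics/b.png');cv2.imwrite('pics/m2.png',np.hstack([i,j]))
import go
P=world(b,*np.mgrid[270:370,165:255].reshape(2,-1));L=(P-go.O)@go.RS*1000
m=(abs(L[:,1])>42)&(abs(L[:,1])<52)&(L[:,2]>60)
for x in range(-65,100,15):
    k=m&(abs(L[:,0]-x)<7.5);print(x,np.percentile(L[k,2],[10,50,90]).round() if k.any() else '')
E
```

```text
t10.47 tcp [-51.   -0.2  97.3] tip [-34.6  -0.2  87.8] beta 30.1 lat 0.0 roll -0.0 F [-0.6 -0.8 -0.9] w-0.00 g0.6 q [-0.68  0.77 -0.15  1.25  0.92 -0.7 ]
t11.47 tcp [-1.220e+01 -1.000e-01  1.383e+02] tip [ 2.30e+00 -1.00e-01  1.26e+02] beta 40.6 lat 0.0 roll 0.0 F [-0.2 -0.6 -0.5] w-0.00 g0.3 q [-0.56  0.56 -0.23  1.1   0.82 -0.42]
-65 
-50 
-35 
-20 
-5 [151. 152. 153.]
10 [141. 151. 156.]
25 [111. 122. 132.]
40 [ 80.  91. 103.]
55 [64. 69. 76.]
70 [ 66.  92. 116.]
85 [131. 157. 176.]
```

View pics/m2.png

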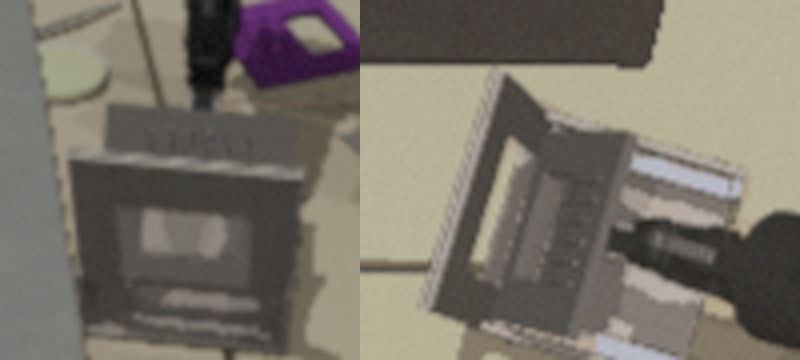

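Plate stands at ~63°, squarely, with the finger on its underside. Pushing on to the rest.

```bash
python3 -m inch '0 0 0.64 0.25 1.2 0 0;0 0 0.64 0.25 1.2 0 0;0 0 0.64 0.25 1.2 0 0;0 0 0.64 0.25 1.2 0 0;0 0 0.46 0.25 1.3 0 0;0 0 0.46 0.25 1.3 0 0;0 0 0.46 0.25 1.3 0 0;0 0 0.46 0.25 1.3 0 0'>/dev/null;python3 go.py
python3 -m inch '0 0 0.25 0.25 0 0 0;0 0 0.25 0.25 0 0 0;0 0 0.25 0.25 0 0 0;0 0 0.25 0.25 0 0 0;0 0 0.25 0.25 0 0 0;0 0 0.25 0.25 0 0 0;0 0 0 0 0 0 0'>/dev/null;python3 go.py t30,0,150,50,4
python3 - <<'E'
from bench import optics
from h import *
b=optics.capture('top')
import go
P=world(b,*np.mgrid[270:370,165:255].reshape(2,-1));L=(P-go.O)@go.RS*1000
m=(abs(L[:,1])>20)&(abs(L[:,1])<60)&(L[:,2]>60)
for z in range(70,180,10):
    k=m&(abs(L[:,2]-z)<5);print(z,np.percentile(L[k,0],[10,50,90]).round() if k.any() else '')
E
```

```text
t12.57 tcp [ 32.7  -0.2 155.5] tip [ 44.7  -0.2 140.8] beta 50.6 lat 0.0 roll 0.0 F [-0.3 -0.2 -0.7] w0.00 g0.0 q [-0.41  0.44 -0.26  0.98  0.68 -0.18]
t13.45 tcp [ 52.   -0.4 153.1] tip [ 64.1  -0.4 138.4] beta 50.7 lat -0.0 roll -0.0 F [-7.7  1.3  1.7] w0.00 g3.7 q [-0.37  0.43 -0.28  0.94  0.68 -0.13]
4 x [ 0.01 -0.48 -0.77] [-0.2  0.  -0. ]
70 [53. 55. 56.]
80 [56. 57. 59.]
90 [58. 59. 60.]
100 [60. 61. 62.]
110 [62. 63. 64.]
120 [64. 65. 66.]
130 [66. 67. 69.]
140 [68. 70. 71.]
150 [71. 72. 84.]
160 [74. 78. 85.]
170 [82. 89. 95.]
```

```bash
python3 go.py t14,0,150,50,6 t18.5,0,94,45,8 t47,0,65.5,45,4
```

```text
t13.50 tcp [ 52.1  -0.3 153. ] tip [ 64.1  -0.3 138.3] beta 50.7 lat -0.0 roll 0.0 F [-7.3  1.   2.6] w-0.00 g3.6 q [-0.37  0.43 -0.28  0.94  0.68 -0.13]
6 x [ 0.01 -0.52 -0.68] [-0.1  0.  -0. ]
8 x [ 0.   -0.45  0.56] [-0.6 -0.   0. ]
4 x [ 0.   -0.    1.01] [0. 0. 0.]
```

```bash
python3 -m inch '0 0 -0.52 -0.68 -0.1 0 0;0 0 -0.52 -0.68 -0.1 0 0;0 0 -0.52 -0.68 -0.1 0 0;0 0 -0.52 -0.68 -0.1 0 0;0 0 -0.52 -0.68 -0.1 0 0;0 0 -0.52 -0.68 -0.1 0 0'>/dev/null
python3 -m inch '2.5 0 -0.45 0.56 -0.6 0 0;2.5 0 -0.45 0.56 -0.6 0 0;2.5 0 -0.45 0.56 -0.6 0 0;2.5 0 -0.45 0.56 -0.6 0 0;2.5 0 -0.45 0.56 -0.6 0 0;2.5 0 -0.45 0.56 -0.6 0 0;2.5 0 -0.45 0.56 -0.6 0 0;2.5 0 -0.45 0.56 -0.6 0 0'>/dev/null
python3 -m inch '2.5 0 0 0 0 0 0'
python3 go.py t47,0,65.5,45,4 t68,0,44,45,4
python3 - <<'E'
from bench import optics
from h import *
a=optics.capture('side');b=optics.capture('top')
crop(a,285,140,90,90,4,'pics/a.png');crop(b,265,160,110,90,4,'pics/b.png')
i=cv2.imread('pics/a.png');j=cv2.imread('pics/b.png');cv2.imwrite('pics/m3.png',np.hstack([i,j]))
E
```

```text
clock: 15.38
tcp_pos: [0.5601, -0.0028, 0.1067]
tool_rot: [0.384, 2.786, 1.152]
force: [0.7, 0.2, -0.4]
grip_width: 0.293
grasp_force: 0.0
t15.38 tcp [  6.8   0.3 106.7] tip [20.2  0.3 93.2] beta 45.1 lat 0.1 roll 0.1 F [ 0.4 -0.7 -0.4] w0.29 g0.0 q [-0.5   0.55 -0.29  0.95  0.76 -0.31]
4 x [-0.01 -0.02  0.96] [-0. -0. -0.]
4 x [ 0.   -0.01  0.75] [0. 0. 0.]
```

View pics/m3.png

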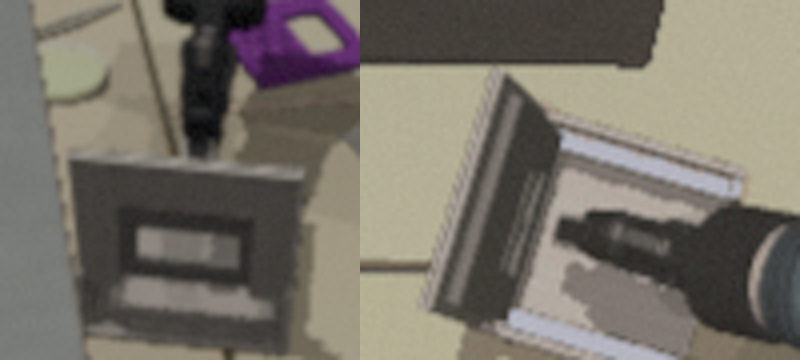

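Plate leans flush on the rest, slot open in front of the fingers (finger tip at ~(560,230) in the right half). Straddling the bar now.

```bash
python3 -m inch '2.5 0 0 0.96 0 0 0;2.5 0 0 0.96 0 0 0;2.5 0 0 0.96 0 0 0;2.5 0 0 0.96 0 0 0;2.5 0 0 0.4 0 0 0;2.5 0 0 0 0 0 0'>/dev/null;python3 go.py
python3 -m inch '2.5 0 0 0.6 0 0 0;2.5 0 0 0.6 0 0 0;2.5 0 0 0.6 0 0 0;2.5 0 0 0.6 0 0 0;2.5 0 0 0 0 0 0'>/dev/null;python3 go.py t68,0,44,45,1
```

```text
t16.23 tcp [37.   0.  77.2] tip [50.4  0.1 63.8] beta 45.1 lat 0.1 roll 0.0 F [-0.1 -0.3  0.5] w0.30 g0.0 q [-0.44  0.57 -0.34  0.82  0.77 -0.23]
t16.85 tcp [51.3 -1.3 59.6] tip [64.7 -1.3 46. ] beta 45.4 lat -0.1 roll -0.1 F [-12.3   0.5   1.1] w0.29 g0.0 q [-0.41  0.58 -0.37  0.75  0.77 -0.19]
1 x [0.13 0.08 0.38] [-0.4  0.1  0. ]
```

```bash
python3 -m inch '2.5 0 0 -0.4 0 0 0;2.5 0 0 0 0 0 0'>/dev/null;python3 go.py
python3 - <<'E'
import numpy as np
for f,b in((12,45),(20,48),(30,52),(37,55),(45,58),(52,62),(60,67),(67,72),(75,77),(82,82),(86,85),(90,87)):
    p,q=np.radians(f),np.radians(b)
    a=60.5+25.6*np.cos(p)-120*np.sin(p);u=np.array([np.sin(p),np.cos(p)]);n=np.array([-np.cos(p),np.sin(p)])
    c=np.array([a,45])+8.5*u+4*n;t=c+10*np.array([np.cos(q),-np.sin(q)])
    print(f,b,'bar',c.round(1),'tip',t.round(1))
E
```

```text
t17.10 tcp [50.9 -0.3 63.4] tip [64.3 -0.3 50. ] beta 45.1 lat 0.0 roll -0.0 F [ 0.3 -1.3 -0.4] w0.29 g0.0 q [-0.42  0.58 -0.37  0.76  0.77 -0.2 ]
12 45 bar [58.4 54.1] tip [65.5 47.1]
20 48 bar [42.7 54.4] tip [49.4 46.9]
30 52 bar [23.5 54.4] tip [29.6 46.5]
37 55 bar [10.6 54.2] tip [16.4 46. ]
45 58 bar [-3.1 53.8] tip [ 2.2 45.4]
52 62 bar [-14.1  53.4] tip [-9.4 44.6]
60 67 bar [-25.3  52.7] tip [-21.4  43.5]
67 72 bar [-33.7  52. ] tip [-30.6  42.5]
75 77 bar [-41.6  51.1] tip [-39.4  41.3]
82 82 bar [-46.9  50.1] tip [-45.5  40.2]
86 85 bar [-49.2  49.6] tip [-48.4  39.6]
90 87 bar [-51.  49.] tip [-50.5  39. ]
```

```bash
python3 go.py t60,0,48,46,2 t52,0,44.5,48,2 t32,0,43.5,52,5
```

```text
t17.10 tcp [50.9 -0.3 63.4] tip [64.3 -0.3 50. ] beta 45.1 lat 0.0 roll -0.0 F [ 0.3 -1.3 -0.4] w0.29 g0.0 q [-0.42  0.58 -0.37  0.76  0.77 -0.2 ]
2 x [ 0.01 -0.21 -0.08] [ 0.5 -0.   0. ]
2 x [ 0.   -0.38 -0.15] [ 1. -0.  0.]
5 x [-0.   -0.29 -0.24] [ 0.8  0.  -0. ]
```

```bash
python3 -m inch '2.5 0 -0.21 -0.08 0.5 0 0;2.5 0 -0.21 -0.08 0.5 0 0;2.5 0 -0.38 -0.15 1 0 0;2.5 0 -0.38 -0.15 1 0 0'>/dev/null;python3 go.py
python3 -m inch '2.5 0 -0.29 -0.24 0.8 0 0;2.5 0 -0.29 -0.24 0.8 0 0;2.5 0 0 0 0 0 0'>/dev/null;python3 go.py t32,0,43.5,52,3
cat > look.py <<'E'
from bench import optics
from h import *
import go
b=optics.capture('top');np.savez('cb',**b)
P=world(b,*np.mgrid[270:370,165:255].reshape(2,-1));L=(P-go.O)@go.RS*1000
for lo,hi in((-56,-46),(46,56)):
    m=(L[:,1]>lo)&(L[:,1]<hi)&(L[:,2]>20)
    print(lo,[(x,int(np.median(L[m&(abs(L[:,0]-x)<5),2]))) for x in range(-75,95,10) if (m&(abs(L[:,0]-x)<5)).sum()>3])
E
python3 look.py
```

```text
t17.60 tcp [40.3 -0.8 60.2] tip [53.1 -0.9 46.1] beta 47.9 lat -0.1 roll -0.1 F [ 4.1  1.5 10.1] w0.29 g4.7 q [-0.42  0.57 -0.37  0.76  0.73 -0.19]
t17.98 tcp [31.8 -1.1 59.3] tip [44.1 -1.2 44.8] beta 49.7 lat -0.1 roll -0.1 F [ 0.6 -0.3  3. ] w0.30 g1.2 q [-0.42  0.56 -0.36  0.77  0.7  -0.19]
3 x [ 0.04 -0.31 -0.22] [0.8 0.  0. ]
-56 [(35, 56), (45, 74), (55, 103), (65, 131), (75, 157), (85, 162)]
46 [(35, 50), (45, 71), (55, 100), (65, 127), (75, 155), (85, 161)]
```

Works: lean ~20°, lower edge drawing out. Continue.

```bash
python3 -m inch '2.5 0.03 -0.31 -0.22 0.8 0 0;2.5 0.03 -0.31 -0.22 0.8 0 0;2.5 0.03 -0.31 -0.22 0.8 0 0;2.5 0 0 0 0 0 0'>/dev/null;python3 look.py
python3 go.py t18.6,0,42.7,55,4 t4,0,42,58,4 t-7.5,0,41,62,3 t-20,0,40,67,4
```

```text
-56 [(25, 60), (35, 80), (45, 97), (55, 116), (65, 133), (75, 150), (85, 161)]
46 [(15, 45), (25, 57), (35, 74), (45, 96), (55, 114), (65, 132), (75, 150), (85, 160)]
t18.57 tcp [19.9  0.9 57. ] tip [31.6  0.9 42. ] beta 52.2 lat 0.0 roll 0.0 F [ 0.1 -0.4 -0.1] w0.29 g0.0 q [-0.42  0.55 -0.36  0.77  0.65 -0.19]
4 x [-0.02 -0.23 -0.21] [ 0.7 -0.   0. ]
4 x [ 0.   -0.29 -0.19] [ 0.8 -0.  -0. ]
3 x [-0.   -0.3  -0.17] [1.3 0.  0. ]
4 x [ 0.   -0.25 -0.11] [ 1.3 -0.  -0. ]
```

```bash
python3 -m inch '2.2 -0.02 -0.23 -0.21 0.7 0 0;2.2 -0.02 -0.23 -0.21 0.7 0 0;2.2 -0.02 -0.23 -0.21 0.7 0 0;2.2 -0.02 -0.23 -0.21 0.7 0 0;2.2 0 0 0 0 0 0'>/dev/null;python3 go.py;python3 look.py
python3 -m inch '2.2 0 -0.29 -0.19 0.8 0 0;2.2 0 -0.29 -0.19 0.8 0 0;2.2 0 -0.29 -0.19 0.8 0 0;2.2 0 -0.29 -0.19 0.8 0 0;2.2 0 0 0 0 0 0'>/dev/null
python3 go.py t-7.5,0,41,62,3 t-20,0,40,67,4;python3 look.py
```

```text
t19.20 tcp [ 7.7 -0.4 58.8] tip [18.6 -0.4 43.2] beta 54.9 lat -0.0 roll -0.0 F [-0.6  0.1  1.1] w0.25 g0.0 q [-0.42  0.54 -0.36  0.78  0.6  -0.18]
-56 [(5, 54), (15, 65), (25, 78), (35, 92), (45, 107), (55, 120), (65, 134), (75, 143), (85, 163)]
46 [(5, 54), (15, 64), (25, 78), (35, 94), (45, 105), (55, 120), (65, 132), (75, 143), (85, 159)]
t19.88 tcp [-6.5 -0.3 58.4] tip [ 3.5 -0.3 42.3] beta 58.2 lat 0.0 roll -0.0 F [-1.7 -0.2  0.2] w0.26 g0.9 q [-0.43  0.52 -0.35  0.79  0.55 -0.18]
3 x [ 0.01 -0.3  -0.15] [ 1.3 -0.   0. ]
4 x [ 0.   -0.25 -0.11] [ 1.3 -0.  -0. ]
-56 [(-15, 52), (-5, 58), (5, 68), (15, 80), (25, 88), (35, 98), (45, 106), (55, 117), (65, 128), (75, 133), (85, 163)]
46 [(-15, 49), (-5, 56), (5, 67), (15, 77), (25, 87), (35, 96), (45, 107), (55, 117), (65, 125), (75, 131), (85, 156)]
```

Lean ~45°, plate now held back by the front finger. Continue letting down.

```bash
python3 -m inch '2.2 0 -0.3 -0.15 1.3 0 0;2.2 0 -0.3 -0.15 1.3 0 0;2.2 0 -0.3 -0.15 1.3 0 0;2.2 0 -0.25 -0.11 1.3 0 0;2.2 0 -0.25 -0.11 1.3 0 0;2.2 0 -0.25 -0.11 1.3 0 0;2.2 0 -0.25 -0.11 1.3 0 0;2.2 0 0 0 0 0 0'>/dev/null
python3 go.py t-29.4,0,38.7,72,4 t-38.5,0,37.5,77,4 t-45,0,36.2,81,5 t-48,0,35.6,83,4 t-50,0,35,85,4;python3 look.py
```

```text
t20.93 tcp [-27.3  -0.2  57.3] tip [-20.   -0.2  39.7] beta 67.3 lat 0.0 roll -0.0 F [-3.1 -0.4  0.6] w0.26 g1.1 q [-0.39  0.48 -0.35  0.78  0.39 -0.12]
4 x [ 0.01 -0.19 -0.06] [ 1.2 -0.   0. ]
4 x [-0.   -0.19 -0.03] [ 1.3  0.  -0. ]
5 x [ 0.   -0.11 -0.  ] [ 0.8  0.  -0. ]
4 x [ 0.   -0.06  0.  ] [ 0.5 -0.   0. ]
4 x [-0.   -0.03  0.01] [ 0.5  0.  -0. ]
-56 [(-35, 53), (-25, 57), (-15, 65), (-5, 70), (5, 74), (15, 80), (25, 85), (35, 91), (45, 98), (55, 103), (65, 108), (75, 117), (85, 160)]
46 [(-35, 50), (-25, 58), (-15, 62), (-5, 68), (5, 73), (15, 79), (25, 85), (35, 92), (45, 96), (55, 102), (65, 108), (75, 113), (85, 155)]
```

```bash
python3 -m inch '2.2 0 -0.19 -0.06 1.2 0 0;2.2 0 -0.19 -0.06 1.2 0 0;2.2 0 -0.19 -0.06 1.2 0 0;2.2 0 -0.19 -0.06 1.2 0 0;2.2 0 -0.1 -0.02 0.7 0 0;2.2 0 -0.1 -0.02 0.7 0 0;2.2 0 -0.1 -0.02 0.7 0 0;2.2 0 -0.1 -0.02 0.7 0 0'>/dev/null
python3 -m inch '2.2 0 -0.1 -0.02 0.6 0 0;2.2 0 -0.1 -0.02 0.6 0 0;2.2 0 -0.1 -0.02 0.6 0 0;2.2 0 -0.1 -0.02 0.6 0 0;2.2 0 0 0 0 0 0'>/dev/null
python3 go.py t-45,0,36.2,81,8 t-48,0,35.6,83,6 t-51,0,35,85,6;python3 look.py
```

```text
t22.60 tcp [-43.3  -0.2  56.1] tip [-39.1  -0.2  37.6] beta 77.2 lat 0.0 roll -0.0 F [-3.   0.9 -0.5] w0.26 g1.2 q [-0.33  0.46 -0.35  0.78  0.22 -0.06]
8 x [ 0.   -0.06  0.  ] [ 0.5 -0.   0. ]
6 x [ 0.   -0.04  0.  ] [ 0.3 -0.   0. ]
6 x [-0.   -0.04  0.  ] [ 0.3  0.  -0. ]
-56 [(-55, 51), (-45, 54), (-35, 56), (-25, 59), (-15, 60), (-5, 63), (5, 66), (15, 66), (25, 70), (35, 73), (45, 75), (55, 76), (65, 78), (75, 118), (85, 162)]
46 [(-75, 551), (-65, 544), (-55, 504), (-45, 54), (-35, 56), (-25, 58), (-15, 59), (-5, 63), (5, 65), (15, 68), (25, 69), (35, 73), (45, 74), (55, 77), (65, 78), (75, 110), (85, 156)]
```

```bash
python3 -m inch '2.2 0 -0.06 0 0.5 0 0;2.2 0 -0.06 0 0.5 0 0;2.2 0 -0.06 0 0.5 0 0;2.2 0 -0.06 0 0.5 0 0;2.2 0 -0.06 0 0.5 0 0;2.2 0 -0.06 0 0.5 0 0;2.2 0 -0.06 0 0.5 0 0;2.2 0 -0.06 0 0.5 0 0'>/dev/null
python3 -m inch '2.2 0 -0.04 0 0.3 0 0;2.2 0 -0.04 0 0.3 0 0;2.2 0 -0.04 0 0.3 0 0;2.2 0 0 0 0 0 0'>/dev/null
python3 go.py;python3 look.py
python3 -m inch '2.2 0 -0.04 0 0.3 0 0;2.2 0 -0.04 0 0.3 0 0;2.2 0 -0.04 0 0.3 0 0;2.2 0 -0.04 0 0.3 0 0;2.2 0 -0.04 0 0.3 0 0;2.2 0 -0.04 0 0.3 0 0;2.2 0 0 0 0 0 0'>/dev/null
python3 go.py;python3 look.py
```

```text
t24.15 tcp [-49.1  -0.2  55.1] tip [-46.5  -0.2  36.2] beta 82.1 lat 0.0 roll -0.0 F [-1.8 -1.1  0.1] w0.26 g0.9 q [-0.29  0.46 -0.34  0.77  0.14 -0.02]
-56 [(-45, 54), (-35, 54), (-25, 54), (-15, 56), (-5, 56), (5, 56), (15, 57), (25, 57), (35, 58), (45, 59), (55, 60), (65, 68), (75, 117), (85, 160)]
46 [(-65, 562), (-55, 549), (-45, 544), (-35, 54), (-25, 54), (-15, 54), (-5, 54), (5, 58), (15, 57), (25, 59), (35, 58), (45, 58), (55, 59), (65, 66), (75, 113), (85, 157)]
t25.07 tcp [-51.   -0.   54.7] tip [-49.   -0.   35.8] beta 83.9 lat 0.0 roll 0.0 F [-0.8  0.3 -0.1] w0.26 g0.0 q [-0.28  0.46 -0.34  0.77  0.11 -0.01]
-56 [(-35, 53), (-25, 52), (-15, 53), (-5, 52), (5, 53), (15, 53), (25, 52), (35, 52), (45, 53), (55, 54), (65, 67), (75, 113), (85, 161)]
46 [(-65, 567), (-55, 559), (-45, 548), (-35, 515), (-25, 52), (-15, 52), (-5, 53), (5, 52), (15, 53), (25, 53), (35, 53), (45, 52), (55, 51), (65, 65), (75, 112), (85, 158)]
```

Flat on both sides. Open slightly and withdraw straight up.

```bash
python3 -m inch '2.6 0 0 0 0 0 0;2.6 0 0 0 0 0 0;2.6 0 0 -0.5 0 0 0;2.6 0 0 -0.7 0 0 0;2.6 0 0 -1 0 0 0;2.6 0 0 -2 0 0 0;2.6 0 0 -4 0 0 0;2.6 0 0 -4 0 0 0'>/dev/null
python3 -m inch '2.6 0 -4 -4 0 0 0;2.6 0 -4 -4 0 0 0;2.6 0 -4 -2 0 0 0;2.6 0 -4 -2 0 0 0;2.6 0 0 0 0 0 0'>/dev/null
python3 go.py
python3 - <<'E'
from bench import optics
from h import *
import go
a=optics.capture('side');b=optics.capture('top')
crop(a,270,140,120,120,3,'pics/a.png');crop(b,265,160,110,90,4,'pics/b.png')
i=cv2.imread('pics/a.png');j=cv2.imread('pics/b.png');cv2.imwrite('pics/m4.png',np.hstack([i,j]))
P=world(b,*np.mgrid[270:370,165:255].reshape(2,-1));L=(P-go.O)@go.RS*1000
m=(abs(L[:,0])<52)&(abs(L[:,1])<62)&(L[:,2]>35)
A=np.c_[L[m,:2],np.ones(m.sum())];print(np.linalg.lstsq(A,L[m,2],rcond=None)[0],L[m,2].std())
E
```

```text
t26.75 tcp [-239.1   -1.2  280.4] tip [-237.1   -1.2  261.5] beta 84.0 lat -0.2 roll -0.2 F [-0.7 -1.1 -0.7] w0.30 g0.0 q [-0.62  0.34  0.1   1.36  0.1  -0.34]
[1.58832623e-04 1.79114688e-04 5.28652770e+01] 2.260174308383118
```

View pics/m4.png

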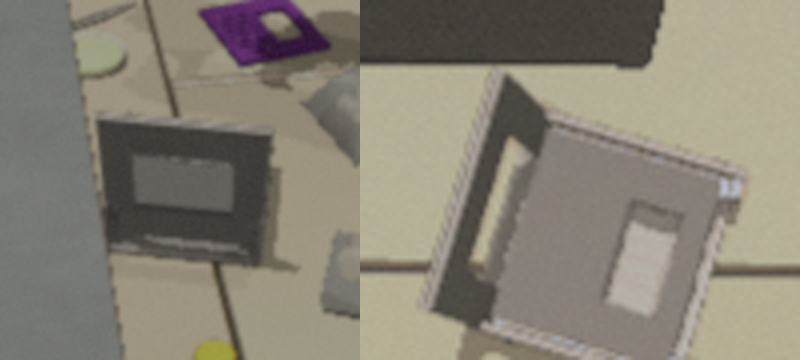

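The plate lies flat (tilt under 0.001 rad, top at z ≈ 53 mm), smooth side up, with the slot at the front (645,260). The things around it look undisturbed, so I'm handing in.

```bash
python3 -c "
from bench import robot;print(robot.close_job())"
```

```text
the job is handed in; nothing more can be done
None
```

The plate is turned over and lies flat on both ledges, smooth side up with the slot at the front; it was let down under control, and the job was handed in at about 27 s.

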